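# Make room in the spice rack

## Robot

A 6-joint arm with a two-finger parallel gripper is mounted at the origin on the work surface. World frame = base frame: x ahead of the robot, y to its left, z up, the work surface at z = 0. Lengths are in mm, angles in rad, forces in N, time in s.
With the tool pointing down it reaches from about 350 to 800 mm from the base axis. Payload 7.3 kg.
Tool frame: the origin (TCP) lies at the very end of the fingers, on their centre line; the grasp point (between the pads) lies arm.hold_point_z behind it (arm.hold_point_z is the distance from the TCP to the grasp point, in mm); z points along the fingers, y is the line along which they close (so a half turn about z gives the same grasp; the last joint's range is limited). The gripper opens to 85 mm and grips with 20 to 120 N. Pads are 22 mm wide; open, the fingers measure 114 mm over their backs; the gripper's body (76 mm by 85 mm) begins 54 mm behind the grasp point. The pads swing forward as they close: fully open they stand 13 mm farther back than shut.
Start: joints at [1.145, 0.342, 1.524, -0, 1.275, -0.146], TCP at [144.97, 504.607, 231.322] pointing down, gripper open.
Joint ranges: [-2.53, 2.53], [-0.77, 2.02], [0.04, 2.7], [-1, 4.14], [0.28, 2.66], [-3.11, 3.11]. Speed limits (rad/s): [2.57, 2.57, 3.14, 3.14, 3.14, 3.14].

## Interface

Orientations are given as a rotation vector (axis times angle).
In Python, from cell import arm gives the robot as it stands.
- The arm moves only by the tool jog_arm, never from a script. Its arguments are lists of equal length, an entry for each row: "fingers": the closure, from -1 (fully open) to 1 (shut), so that 0 is half open; "travel": the shift along the world's x, y, z in m, a list of three; "spin": the turn about the world's z in degrees. In form: {"fingers": [fingers, ...], "travel": [[tx, ty, tz], ...], "spin": [spin, ...]}. A call has exactly 10 rows; each row shifts and turns the commanded pose from where the row before left it; what a row does not reach is not made up. A row lasts 1/8 s, in which the tool goes at most 62.5 mm and 10.7 degrees, less where a joint would pass 70% of its speed; a pose out of reach is approached as far as the arm can. A call with a gripper value outside its range is refused whole. The fingers move at their own pace and stop on an object; the grip force is fixed at half the most. Time passes only in rows, so rows that do not move let the fingers close, or fill a call up. It gives the time, the measured TCP pose, the force, the opening and the grip force at its end, in the units of the state.
- arm.read_state(): the state, without advancing time (a new reading comes with each control period).
- arm.camera(name): name is "scene" or "side" or "wrist"; returns a dict with "image" (384x512x3 uint8, blue, green, red), "vertical_fov" (degrees; the focal length in pixels is half the picture's height over the tangent of half this angle, whatever the lens; pixels are square), "cx", "cy" (the principal point, pixels), "R" (3x3) and "t" (3): a world point X has camera coordinates R X + t; the wrist camera has in their place "hand_eye" (4x4, takes a point from camera to tool coordinates, whose origin is the TCP and whose axes are the flange's). Camera axes: x right, y down, z forward; pixel columns grow to the right and rows downward; lengths in mm; the calibration is good to about 2 mm. The wrist camera is an equidistant fisheye: a pixel r from the principal point sees the ray r / f radians off the axis. A picture is of the moment at which its call begins: read the wrist's pose just before it. There is no depth.
- arm.job_done(): hands the job in; it is judged then, once.
The state is a dict: "t": time; "joint_pos": joint angles; "qd": joint speeds; "effort": joint torques, N m; "position": TCP position; "orientation": TCP orientation; "ft_force": force on the tool from outside, world axes, zero at the start; "torque": the same for the moment, N m; "finger_gap": finger opening in mm; "grip_force": force on a finger pad.
Only numpy, scipy, OpenCV 4.12 (cv2) and the standard library are available. Lean on these libraries where they do the work, as an engineer would, in place of code of your own. Each camera call takes 0.05 s, during which the arm holds its last target. There are 200 camera calls.

## Task

On the kitchen counter a little wooden spice rack holds two tins, one with a blue and one with a yellow lid, standing close together. First slide these two apart along the rack, without lifting them out, then set the red-lidded tin down upright in the gap between them, so that all three stand on the rack's floor.

Things in the scene. Friction and masses are not known exactly. Their poses are not given: they have to be found in the camera images.
- red_mid (a point): a round closed steel spice tin, 45 mm diameter, 75 mm tall, about 0.14 kg, with a red lid and a red band; the point is its centre, 37.5 mm above its underside; its z axis points up, its heading means nothing. It stands on the counter to the right of the rack (towards -y). Two tins of the same make, with green and with white lids, stand near it, at least 100 mm away centre to centre; a large white tub and a salt canister stand farther off. They play no part.
- blue_mid (a point): a round closed steel spice tin, 45 mm diameter, 75 mm tall, about 0.14 kg, with a blue lid and a blue band; the point is its centre, 37.5 mm above its underside; its z axis points up, its heading means nothing. It stands on the rack's floor beside the yellow tin, on either side of it, 3 to 11 mm of air between the two, and can be slid along.
- yellow_mid (a point): a round closed steel spice tin, 45 mm diameter, 75 mm tall, about 0.14 kg, with a yellow lid and a yellow band; the point is its centre, 37.5 mm above its underside; its z axis points up, its heading means nothing. It stands on the rack's floor beside the blue tin, and can be slid alike. Pinched above its centre and dragged, a tin may lean; raising it a few millimetres while sliding is no harm.
- rack: shallow open wooden tray fixed to the counter, walls 8 mm thick; inside it is 65 mm wide (its x axis) and 165 mm long (its y axis, the line of the row); outside 81 x 181 mm. The floor is 4 mm and the wall tops 16 mm above the counter. The origin is the centre of its underside, on the counter; z points up. A tin touching an end wall has its centre 60 mm from the rack's centre along y; the red tin (45 mm) fits between the others only after both have been slid outwards.
There are look-alikes about, which are no part of the job. Of the things that look like the part that bears red_mid, take the one that is farthest to the robot's left at the start.

How it is judged:
By the outcome, as a careful person would: the job done as asked, in the order asked, and still so for the second after the job is handed in, with the robot touching nothing.
It also fails if it takes over 64 s, if anything falls off the work surface, if the arm or the gripper's body presses on something with over 40 N, if the wrist force passes 120 N, or if a joint passes its speed limit or range.

## Working session

There is one attempt and no reset: what is moved stays moved. The work goes in short steps, Python scripts to look and compute and a tool call to move; the robot and the scene stay as the last step left them, time stands still between calls to the robot, and variables do not carry over. Pictures are saved under pics/ and viewed, at most 10 in all, crops included, and the job is handed in when it is done.

Besides the shell and the picture viewer there is one more tool, called after "Emit:" as a command line: name --pt "numbers of a row" for each row, then --argument value for the rest. jog_arm: Moves the arm, as the interface text tells. Its arguments: {"type":"object","properties":{"fingers":{"type":"array"},"travel":{"type":"array"},"spin":{"type":"array"}},"required":["fingers","travel","spin"]}

```bash
mkdir -p pics; ls; python3 - <<'E'
from cell import arm
import cv2,numpy as np
s=arm.read_state();print(s['t'],s['position'],s['orientation'],s['finger_gap'],arm.hold_point_z)
ims=[]
for n in ("scene","side"):
    c=arm.camera(n);ims.append(c["image"]);cv2.imwrite(f"pics/{n}0.png",c["image"])
    print(n,c["vertical_fov"],c["cx"],c["cy"],np.array(c["R"]).tolist(),np.array(c["t"]).tolist())
c=arm.camera("wrist");cv2.imwrite("pics/wrist0.png",c["image"]);print(c["vertical_fov"],c["cx"],c["cy"],np.array(c["hand_eye"]).tolist())
E
```

```text
pics
0.0 [144.78190648 504.1993254  230.61558647] [-4.37946518e-01 -3.11047957e+00  2.40823586e-03] 85.6279018984002 18.700000000000003
scene 44.081598726004884 250.86175290980003 192.37749436931034 [[0.7481104308592924, 0.6635725007608181, -0.0015229817982247483], [0.4928353559284782, -0.557155629579028, -0.6683493969289167], [-0.44434681858473324, 0.4992485760244395, -0.7438459276968552]] [-326.92785136842485, -280.51535698737536, 1240.5026748705488]
side 53.61132541094711 256.17151630159634 195.09647082823807 [[-0.9898268673167567, -0.1422575478938952, 0.0023585599656683826], [-0.09892099160185398, 0.6761874522716942, -0.7300583311015778], [0.10226147934780459, -0.7228646619233307, -0.6833807653015025]] [497.21439418944664, 154.7378008499372, 721.3055620958824]
65.70646984690485 254.86521655950224 190.0634361572146 [[0.0002876659203963527, -0.9576869582757923, -0.28781175652981467, 72.01360325139558], [0.9999999232028975, 0.00035209862609325137, -0.00017210681220658866, 0.44851352010155665], [0.00026616257352820655, -0.28781168491744125, 0.9576869860149847, -142.3783872923644], [0.0, 0.0, 0.0, 1.0]]
```

View pics/scene0.png

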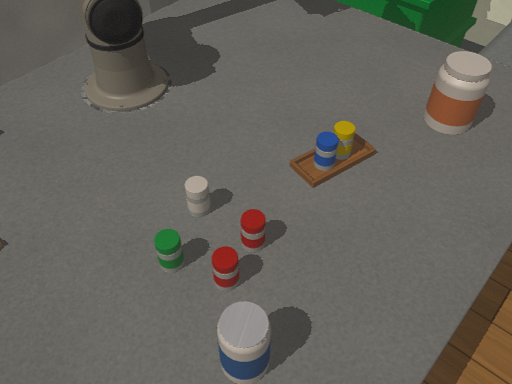

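View pics/side0.png

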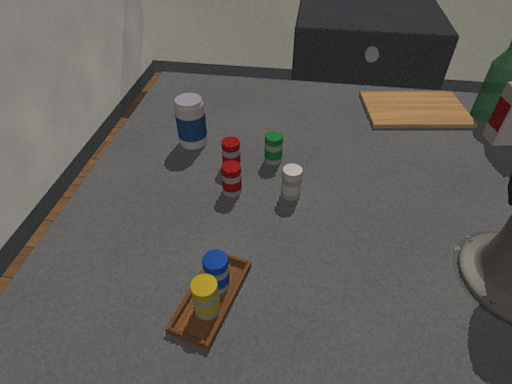

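Candidates for red: scene (253,230) / side (232,178), and scene (226,267) / side (231,155). +y points right and up in scene, so the first has the larger y and is the leftmost for the robot. I'll confirm this in an enlarged crop.

```bash
python3 - <<'E'
import cv2,numpy as np
a=cv2.imread("pics/scene0.png");b=cv2.imread("pics/side0.png")
def crop(im,x,y,w,h,k): return cv2.resize(im[y:y+h,x:x+w],None,fx=k,fy=k,interpolation=cv2.INTER_CUBIC)
A=crop(a,285,110,100,75,4);B=crop(a,205,200,100,75,4);C=crop(b,165,245,100,100,4)[:, :];D=crop(b,190,125,100,75,4)
top=np.hstack([A,B]); cv2.imwrite("pics/c1.png",top)
bot=np.hstack([C,np.vstack([D,np.zeros((100,400,3),np.uint8)])]);cv2.imwrite("pics/c2.png",bot)
E
```

```text
(no output)
```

View pics/c1.png

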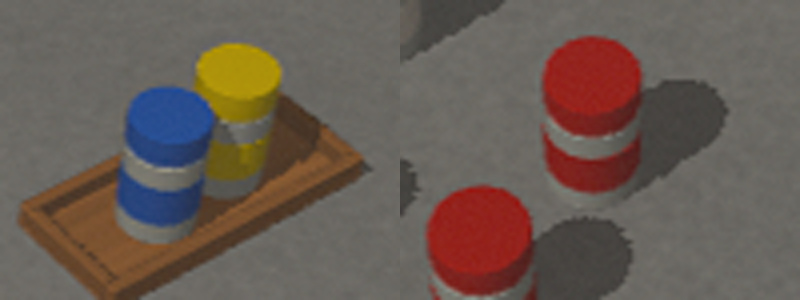

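View pics/c2.png

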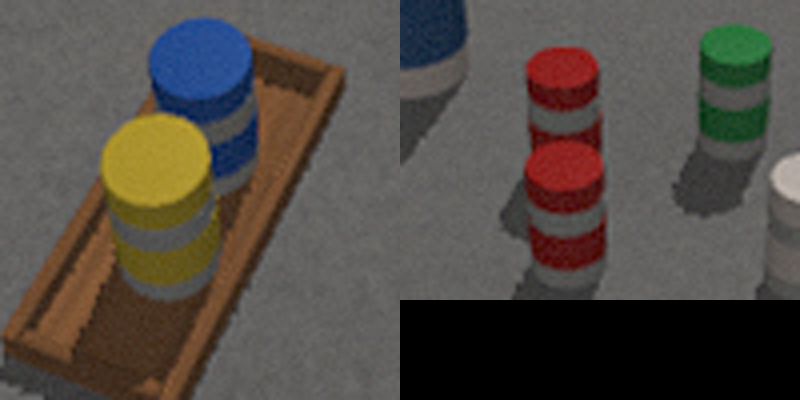

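Scene shows blue (left/near −y) and yellow in the rack; the upper red tin is the leftmost. Lid centres, scene: blue (327.1,138.4), yellow (344.2,127.6), red (252.6,218.8), other red (224.2,256.6); side: blue (214.8,259.4), yellow (203.8,284.6), red (230.7,166.1), other red (230.2,141.6).

```bash
cat > h.py <<'E'
import numpy as np
S=dict(fov=44.081598726004884,cx=250.86175,cy=192.37749,R=np.array([[0.7481104308592924, 0.6635725007608181, -0.0015229817982247483], [0.4928353559284782, -0.557155629579028, -0.6683493969289167], [-0.44434681858473324, 0.4992485760244395, -0.7438459276968552]]),t=np.array([-326.92785136842485, -280.51535698737536, 1240.5026748705488]))
D=dict(fov=53.61132541094711,cx=256.1715163,cy=195.0964708,R=np.array([[-0.9898268673167567, -0.1422575478938952, 0.0023585599656683826], [-0.09892099160185398, 0.6761874522716942, -0.7300583311015778], [0.10226147934780459, -0.7228646619233307, -0.6833807653015025]]),t=np.array([497.21439418944664, 154.7378008499372, 721.3055620958824]))
def atz(c,u,v,z):
    f=192/np.tan(np.radians(c['fov']/2))
    d=c['R'].T@np.array([(u-c['cx'])/f,(v-c['cy'])/f,1]); o=-c['R'].T@c['t']
    return (o+d*(z-o[2])/d[2])[:2]
def proj(c,X):
    f=192/np.tan(np.radians(c['fov']/2)); p=c['R']@np.array(X)+c['t']
    return np.array([c['cx']+f*p[0]/p[2],c['cy']+f*p[1]/p[2]])
E
python3 - <<'E'
from h import *
from scipy.optimize import least_squares
for n,a,b,z in [("blue",(327.1,138.4),(214.8,259.4),79),("yellow",(344.2,127.6),(203.8,284.6),79),("red",(252.6,218.8),(230.7,166.1),75),("red2",(224.2,256.6),(230.2,141.6),75),("white",(197,184),(292,171),75),("green",(168,239),(274,139),75)]:
    print(n,atz(S,*a,z).round(1),atz(D,*b,z).round(1))
sc=[(290,162),(311.7,181.7),(375.5,149.2)]; sd=[(250.9,262),(166,330)]
for p in sc: print(atz(S,*p,16).round(1))
for p in sd+[(204,341)]: print(atz(D,*p,16).round(1))
E
```

```text
blue [560.8  98.4] [559.6 101.3]
yellow [568.  150.4] [566.  153.3]
red [ 584.2 -161.1] [ 582.3 -157.9]
red2 [ 602.2 -253. ] [ 601.4 -249.8]
white [ 449.  -167.7] [ 446.4 -160.6]
green [ 504.7 -290.8] [ 498.5 -275.9]
[509.5  45.8]
[579.6  29.9]
[626.3 203.2]
[505.2  51.1]
[622.2 207.2]
[555.9 216.5]
```

Blue is in the rack at about (560,100), yellow (567,152), rack centre (566,127), heading 14°. The red tin to take is at (583,-159.5), versus y≈-251 for the other one. First I go above blue, turned so the fingers close across the rack.

Emit:
jog_arm --fingers '[-1, -1, -1, -1, -1, -1, -1, -1, -1, -1]' --pt "0.041 -0.04 0" --pt "0.041 -0.04 0" --pt "0.041 -0.04 0" --pt "0.041 -0.04 0" --pt "0.041 -0.04 0" --pt "0.041 -0.04 0" --pt "0.041 -0.04 0" --pt "0.041 -0.04 0" --pt "0.041 -0.04 0" --pt "0.041 -0.04 0" --spin '[-8.8, -8.8, -8.8, -8.8, -8.8, -8.8, -8.8, -8.8, -8.8, -8.8]'

```text
t: 1.4
position: [556.0, 103.1, 231.1]
orientation: [-2.481, -1.927, 0.0]
ft_force: [0.6, 0.5, 0.8]
finger_gap: 85.6
grip_force: 0.0
```

```bash
cat > st.py <<'E'
from cell import arm
import numpy as np
from scipy.spatial.transform import Rotation as R
s=arm.read_state();y=R.from_rotvec(s['orientation']).as_matrix()
print(round(s['t'],2),np.round(s['position'],1),'yhead',np.degrees(np.arctan2(y[1,1],y[0,1])).round(1),'tilt',y[:,2].round(3),'F',np.round(s['ft_force'],1),'gap',round(s['finger_gap'],1),'grip',np.round(s['grip_force'],1),'q',np.round(s['joint_pos'],2))
E
cat > wr.py <<'E'
import sys,cv2
from st import *
c=arm.camera("wrist");cv2.imwrite(f"pics/{sys.argv[1]}.png",cv2.resize(c["image"],None,fx=1.5,fy=1.5))
E
python3 wr.py w1
```

```text
1.4 [556.  103.1 231.1] yhead -14.3 tilt [-0.  0. -1.] F [0.6 0.5 0.8] gap 85.6 grip 0.0 q [0.05 0.42 1.41 0.   1.31 0.3 ]
```

View pics/w1.png

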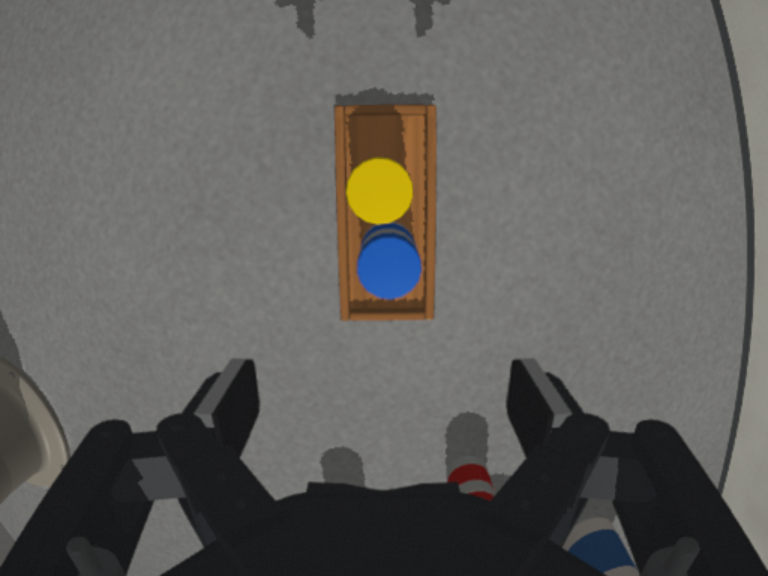

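The wrist view shows the yellow lid at (380,191), the blue lid at (389,266), and the rack corners at (335,106), (436,106), (434,319), (341,319), all in the 1.5x picture.

```bash
cat > w.py <<'E'
import numpy as np
from scipy.spatial.transform import Rotation as R
H=np.array([[0.0002876659203963527, -0.9576869582757923, -0.28781175652981467, 72.01360325139558], [0.9999999232028975, 0.00035209862609325137, -0.00017210681220658866, 0.44851352010155665], [0.00026616257352820655, -0.28781168491744125, 0.9576869860149847, -142.3783872923644]])
f=192/np.tan(np.radians(65.70646984690485/2))
def w(pos,rv,u,v,z,k=1.5):
    a=np.array([(u+.5)/k-.5-254.865,(v+.5)/k-.5-190.063]);r=np.hypot(*a);th=r/f
    d=np.r_[a/r*np.sin(th),np.cos(th)];Q=R.from_rotvec(rv).as_matrix()
    o=Q@H[:,3]+pos;d=Q@H[:,:3]@d
    return (o+d*(z-o[2])/d[2])[:2].round(1)
E
python3 - <<'E'
from w import *
p=np.array([556,103.1,231.1]);rv=[-2.481,-1.927,0]
print('y',w(p,rv,380,191,79),'b',w(p,rv,389,266,79))
C=np.array([w(p,rv,*q,16) for q in [(335,106),(436,106),(434,319),(341,319)]]);print(C,C.mean(0))
c=C.mean(0);e=(C[0]+C[1]-C[2]-C[3]);e/=np.hypot(*e);x=np.array([e[1],-e[0]]);print('e',e,np.degrees(np.arctan2(e[0],e[1])))
for q in [w(p,rv,380,191,79),w(p,rv,389,266,79)]+list(C): print((q-c)@x,(q-c)@e)
E
```

```text
y [566.7 150.2] b [559.9  99.3]
[[547.8 220.9]
 [624.9 201.4]
 [583.1  28.4]
 [505.5  48.2]] [565.325 124.725]
e [0.23638027 0.97166062] 13.672998795181567
-4.685753958938922 25.078077275506754
0.7387094165882324 -25.98683432813322
-39.762224681312276 89.30689636524629
39.76222468131244 88.58443282198535
40.04059687756417 -89.39355039200758
-40.04059687756412 -88.49777879522397
```

Emit:
jog_arm --fingers '[-1, -1, -1, -1, -1, -1, -1, -1, -1, -1]' --pt "0.004 -0.004 -0.04" --pt "0 0 -0.04" --pt "0 0 -0.035" --pt "0 0 -0.03" --pt "0 0 -0.025" --pt "0 0 -0.018" --pt "0 0 -0.012" --pt "0 0 -0.006" --pt "0 0 0" --pt "0 0 0" --spin '[0.6, 0, 0, 0, 0, 0, 0, 0, 0, 0]'

```text
t: 2.7
position: [559.4, 100.6, 26.0]
orientation: [2.465, 1.946, 0.002]
ft_force: [-0.6, -0.1, 1.0]
finger_gap: 85.3
grip_force: 0.0
```

Emit:
jog_arm --fingers '[1, 1, 1, 1, 1, 1, 1, 1, 1, 1]' --pt "0 0 0" --pt "0 0 0" --pt "0 0 0" --pt "0 0 0" --pt "0 0 0" --pt "0 0 0" --pt "0 0 0" --pt "0 0 0" --pt "0 0 0" --pt "0 0 0" --spin '[0, 0, 0, 0, 0, 0, 0, 0, 0, 0]'

```text
t: 3.95
position: [559.3, 100.6, 25.9]
orientation: [2.465, 1.946, 0.001]
ft_force: [-0.3, -0.2, 5.5]
finger_gap: 44.0
grip_force: 60.9
```

```bash
python3 st.py
```

```text
3.95 [559.3 100.6  25.9] yhead -13.4 tilt [ 0.001  0.    -1.   ] F [-0.3 -0.2  5.5] gap 44.0 grip 60.9 q [ 0.04  0.65  1.64 -0.    0.85  0.28]
```

Emit:
jog_arm --fingers '[1, 1, 1, 1, 1, 1, 1, 1, 1, 1]' --pt "0 0 0.001" --pt "-0.001 -0.004 0" --pt "-0.001 -0.004 0" --pt "-0.001 -0.004 0" --pt "-0.001 -0.004 0" --pt "-0.001 -0.004 0" --pt "-0.001 -0.004 0" --pt "-0.001 -0.004 0" --pt "0 -0.001 0" --pt "0 0 -0.001" --spin '[0, 0, 0, 0, 0, 0, 0, 0, 0, 0]'

```text
t: 5.2
position: [552.1, 71.4, 25.9]
orientation: [2.466, 1.946, 0.0]
ft_force: [-2.9, -1.1, 10.8]
finger_gap: 43.9
grip_force: 61.6
```

Emit:
jog_arm --fingers '[-1, -1, -1, -1, -1, -1, -1, -1, -1, -1]' --pt "0 0 0" --pt "0 0 0" --pt "0 0 0" --pt "0 0 0" --pt "0 0 0" --pt "0 0 0" --pt "0 0 0" --pt "0 0 0.02" --pt "0 0 0.04" --pt "0 0 0.05" --spin '[0, 0, 0, 0, 0, 0, 0, 0, 0, 0]'

```text
t: 6.45
position: [551.2, 71.6, 135.7]
orientation: [-2.465, -1.945, 0.003]
ft_force: [2.2, -1.1, 0.5]
finger_gap: 85.1
grip_force: 0.0
```

```bash
python3 st.py
```

```text
6.45 [551.2  71.6 135.7] yhead -13.4 tilt [-0.002  0.    -1.   ] F [ 2.2 -1.1  0.5] gap 85.1 grip 0.0 q [-0.01  0.49  1.57  0.    1.08  0.23]
```

Emit:
jog_arm --fingers '[-1, -1, -1, -1, -1, -1, -1, -1, -1, -1]' --pt "0.005 0.026 0" --pt "0.005 0.026 0" --pt "0.005 0.027 0" --pt "0 0 -0.02" --pt "0 0 -0.03" --pt "0 0 -0.03" --pt "0 0 -0.02" --pt "0 0 -0.01" --pt "0 0 0" --pt "0 0 0" --spin '[0, 0, 0, 0, 0, 0, 0, 0, 0, 0]'

```text
t: 7.7
position: [567.6, 150.7, 26.2]
orientation: [2.465, 1.946, 0.002]
ft_force: [-0.3, 0.0, -0.2]
finger_gap: 85.2
grip_force: 0.0
```

Emit:
jog_arm --fingers '[1, 1, 1, 1, 1, 1, 1, 1, 1, 1]' --pt "0 0 0" --pt "0 0 0" --pt "0 0 0" --pt "0 0 0" --pt "0 0 0" --pt "0 0 0" --pt "0 0 0" --pt "0 0 0" --pt "0 0 0" --pt "0 0 0" --spin '[0, 0, 0, 0, 0, 0, 0, 0, 0, 0]'

```text
t: 8.95
position: [567.3, 150.7, 26.1]
orientation: [2.465, 1.946, 0.002]
ft_force: [-0.7, -0.1, 5.4]
finger_gap: 44.1
grip_force: 61.0
```

```bash
python3 st.py
```

```text
8.95 [567.3 150.7  26.1] yhead -13.4 tilt [ 0.001  0.    -1.   ] F [-0.7 -0.1  5.4] gap 44.1 grip 61.0 q [ 0.13  0.68  1.58 -0.    0.88  0.36]
```

Emit:
jog_arm --fingers '[1, 1, 1, 1, 1, 1, 1, 1, 1, 1]' --pt "0 0 0.001" --pt "0.001 0.004 0" --pt "0.001 0.004 0" --pt "0.001 0.004 0" --pt "0.002 0.004 0" --pt "0.001 0.004 0" --pt "0.002 0.004 0" --pt "0.001 0.004 0" --pt "0.001 0.001 0" --pt "0 0 -0.001" --spin '[0, 0, 0, 0, 0, 0, 0, 0, 0, 0]'

```text
t: 10.2
position: [577.2, 179.9, 26.0]
orientation: [2.466, 1.946, 0.001]
ft_force: [-3.1, 0.9, 8.4]
finger_gap: 44.0
grip_force: 61.4
```

Emit:
jog_arm --fingers '[-1, -1, -1, -1, -1, -1, -1, -1, -1, -1]' --pt "0 0 0" --pt "0 0 0" --pt "0 0 0" --pt "0 0 0" --pt "0 0 0" --pt "0 0 0" --pt "0 0 0" --pt "0 0 0.02" --pt "0 0 0.05" --pt "0 0 0.05" --spin '[0, 0, 0, 0, 0, 0, 0, 0, 0, 0]'

```text
t: 11.45
position: [576.6, 179.6, 146.3]
orientation: [-2.466, -1.946, 0.001]
ft_force: [-0.2, 0.2, 0.4]
finger_gap: 85.3
grip_force: 0.0
```

Emit:
jog_arm --fingers '[-1, -1, -1, -1, -1, -1, -1, -1, -1, -1]' --pt "-0.001 -0.02 0.03" --pt "-0.003 -0.05 0.03" --pt "-0.003 -0.05 0.025" --pt "0 -0.05 0" --pt "0 -0.03 0" --pt "0 0 0" --pt "0 0 0" --pt "0 0 0" --pt "0 0 0" --pt "0 0 0" --spin '[0, 0, 0, 0, 0, 0, 0, 0, 0, 0]'

```text
t: 12.7
position: [570.0, -19.8, 230.3]
orientation: [-2.465, -1.948, -0.0]
ft_force: [0.6, 0.1, 0.4]
finger_gap: 85.1
grip_force: 0.0
```

```bash
python3 wr.py w2
```

```text
12.7 [570.  -19.8 230.3] yhead -13.4 tilt [ 0.  0. -1.] F [0.6 0.1 0.4] gap 85.1 grip 0.0 q [-0.17  0.43  1.4   0.    1.32  0.06]
```

View pics/w2.png

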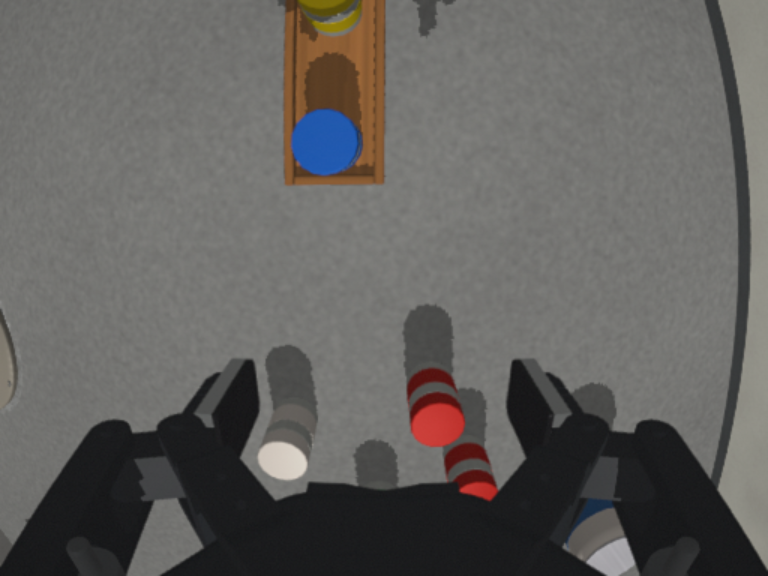

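Now blue is near the −y end at (327,142), yellow is at the far end, and the red tin's lid is at (437,424).

```bash
python3 - <<'E'
from w import *
p=np.array([570,-19.8,230.3]);rv=[-2.465,-1.948,0]
b=w(p,rv,327,142,79);c=np.array([565.4,125.1]);e=np.array([.2366,.9716]);x=np.array([e[1],-e[0]])
print('red',w(p,rv,437,424,75),'b',b,(b-c)@x,(b-c)@e,'end corners',w(p,rv,285,184,16),w(p,rv,384,184,16))
E
```

```text
red [ 582.1 -160. ] b [554.   67.4] 2.5755800000000186 -58.75855999999998 end corners [505.4  47.1] [582.8  27.4]
```

Emit:
jog_arm --fingers '[-1, -1, -1, -1, -1, -1, -1, -1, -1, -1]' --pt "0.003 -0.035 0" --pt "0.003 -0.035 -0.01" --pt "0.003 -0.035 -0.02" --pt "0.003 -0.035 -0.03" --pt "0 0 -0.05" --pt "0 0 -0.05" --pt "0 0 -0.03" --pt "0 0 -0.014" --pt "0 0 -0.004" --pt "0 0 0" --spin '[0, 0, 0, 0, 0, 0, 0, 0, 0, 0]'

```text
t: 14.0
position: [582.7, -160.6, 23.4]
orientation: [2.465, 1.946, 0.002]
ft_force: [-0.1, 0.9, 0.7]
finger_gap: 85.4
grip_force: 0.0
```

Emit:
jog_arm --fingers '[1, 1, 1, 1, 1, 1, 1, 1, 1, 1]' --pt "0 0 0" --pt "0 0 0" --pt "0 0 0" --pt "0 0 0" --pt "0 0 0" --pt "0 0 0" --pt "0 0 0" --pt "0 0 0" --pt "0 0 0" --pt "0 0 0" --spin '[0, 0, 0, 0, 0, 0, 0, 0, 0, 0]'

```text
t: 15.25
position: [582.5, -160.6, 23.4]
orientation: [2.465, 1.945, 0.001]
ft_force: [-0.3, 1.3, 6.0]
finger_gap: 44.1
grip_force: 60.9
```

Emit:
jog_arm --fingers '[1, 1, 1, 1, 1, 1, 1, 1, 1, 1]' --pt "0 0 0.01" --pt "0 0 0.02" --pt "0 0 0.03" --pt "0 0 0.04" --pt "0 0 0.03" --pt "0 0 0.01" --pt "0 0 0" --pt "0 0 0" --pt "0 0 0" --pt "0 0 0" --spin '[0, 0, 0, 0, 0, 0, 0, 0, 0, 0]'

```text
t: 16.5
position: [581.7, -160.3, 161.5]
orientation: [-2.465, -1.946, 0.001]
ft_force: [-0.3, 0.5, -0.9]
finger_gap: 43.8
grip_force: 61.2
```

```bash
python3 st.py; python3 - <<'E'
from cell import arm
import cv2,numpy as np
a=arm.camera("scene")["image"];b=arm.camera("side")["image"]
A=cv2.resize(a[100:300,200:400],(400,400));B=cv2.resize(b[120:320,150:350],(400,400))
cv2.imwrite("pics/held.png",np.hstack([A,B]))
E
```

```text
16.5 [ 581.7 -160.3  161.5] yhead -13.4 tilt [-0.001  0.001 -1.   ] F [-0.3  0.5 -0.9] gap 43.8 grip 61.2 q [-0.4   0.54  1.4   0.    1.2  -0.16]
```

View pics/held.png

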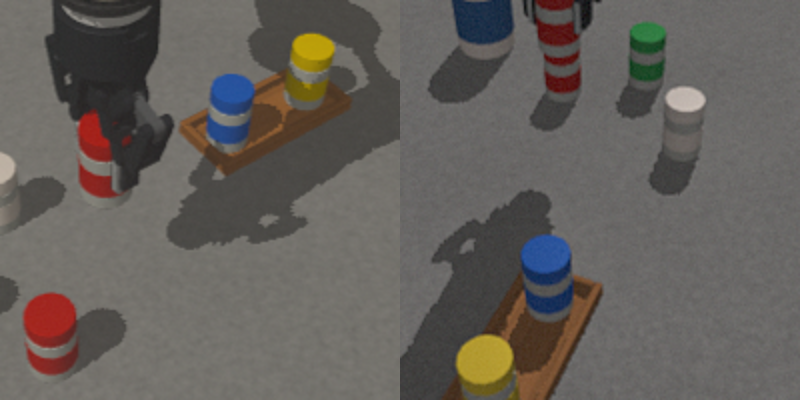

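Red is held upright; blue and yellow stand at opposite ends of the rack. Lid centres: scene blue (315.8,144.9), yellow (356.3,124.8); side blue (223.3,247.3), yellow (192.3,300.8).

```bash
python3 - <<'E'
from h import *
c=np.array([565.4,125.1]);e=np.array([.2366,.9716]);x=np.array([e[1],-e[0]])
for n,a,b in [("b",(315.8,144.9),(223.3,247.3)),("y",(356.3,124.8),(192.3,300.8))]:
    p=atz(S,*a,79);q=atz(D,*b,79);m=(p+q)/2;print(n,p.round(1),q.round(1),m.round(1),(m-c)@x,(m-c)@e)
E
```

```text
b [555.1  66.8] [550.6  73.3] [552.9  70. ] 0.85386857454151 -56.4589866957392
y [582.1 175.1] [576.6 184.7] [579.4 179.9] 0.6219170445319164 56.55239202110326
```

Emit:
jog_arm --fingers '[1, 1, 1, 1, 1, 1, 1, 1, 1, 1]' --pt "-0.001 0.015 0" --pt "-0.002 0.03 0" --pt "-0.002 0.04 0" --pt "-0.002 0.045 0" --pt "-0.002 0.045 0" --pt "-0.002 0.045 0" --pt "-0.002 0.035 0" --pt "-0.002 0.02 0" --pt "-0.001 0.01 0" --pt "0 0 0" --spin '[0, 0, 0, 0, 0, 0, 0, 0, 0, 0]'

```text
t: 17.85
position: [565.9, 124.5, 162.3]
orientation: [2.465, 1.947, -0.0]
ft_force: [-0.5, -0.6, -1.2]
finger_gap: 44.0
grip_force: 61.2
```

```bash
python3 st.py; python3 - <<'E'
from cell import arm
import cv2,numpy as np
a=arm.camera("scene")["image"];b=arm.camera("side")["image"]
A=cv2.resize(a[60:210,260:410],(400,400));B=cv2.resize(b[200:350,130:280],(400,400))
cv2.imwrite("pics/above.png",np.hstack([A,B]))
E
```

```text
17.85 [565.9 124.5 162.3] yhead -13.4 tilt [ 0. -0. -1.] F [-0.5 -0.6 -1.2] gap 44.0 grip 61.2 q [ 0.08  0.5   1.47 -0.    1.17  0.32]
```

View pics/above.png

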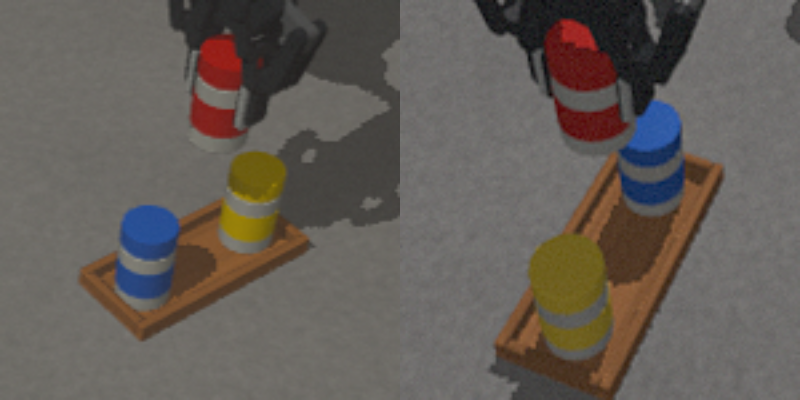

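Red is upright, above the gap between blue and yellow. Lowering it.

Emit:
jog_arm --fingers '[1, 1, 1, 1, 1, 1, 1, 1, 1, 1]' --pt "0 0 -0.02" --pt "0 0 -0.03" --pt "0 0 -0.03" --pt "0 0 -0.02" --pt "0 0 -0.015" --pt "0 0 -0.01" --pt "0 0 -0.004" --pt "0 0 -0.003" --pt "0 0 -0.001" --pt "0 0 0" --spin '[0, 0, 0, 0, 0, 0, 0, 0, 0, 0]'

```text
t: 19.2
position: [566.2, 124.7, 29.7]
orientation: [2.466, 1.946, 0.001]
ft_force: [0.5, -0.7, -0.9]
finger_gap: 44.2
grip_force: 61.2
```

```bash
python3 st.py
```

```text
19.2 [566.2 124.7  29.7] yhead -13.4 tilt [ 0.001  0.    -1.   ] F [ 0.5 -0.7 -0.9] gap 44.2 grip 61.2 q [ 0.08  0.66  1.6  -0.    0.88  0.32]
```

Not touching yet; about 2 mm to go.

Emit:
jog_arm --fingers '[1, 1, 1, 1, 1, 1, 1, 1, 1, 1]' --pt "0 0 -0.001" --pt "0 0 -0.0005" --pt "0 0 -0.0005" --pt "0 0 0" --pt "0 0 0" --pt "0 0 0" --pt "0 0 0" --pt "0 0 0" --pt "0 0 0" --pt "0 0 0" --spin '[0, 0, 0, 0, 0, 0, 0, 0, 0, 0]'

```text
t: 20.45
position: [566.0, 124.6, 27.4]
orientation: [2.466, 1.946, 0.0]
ft_force: [-0.6, -0.4, 1.1]
finger_gap: 43.6
grip_force: 61.2
```

```bash
python3 st.py
```

```text
20.45 [566.  124.6  27.4] yhead -13.4 tilt [ 0.  0. -1.] F [-0.6 -0.4  1.1] gap 43.6 grip 61.2 q [ 0.08  0.67  1.6  -0.    0.87  0.32]
```

Emit:
jog_arm --fingers '[1, 1, 1, 1, -1, -1, -1, -1, -1, -1]' --pt "0 0 -0.0004" --pt "0 0 0" --pt "0 0 0" --pt "0 0 0" --pt "0 0 0" --pt "0 0 0" --pt "0 0 0" --pt "0 0 0" --pt "0 0 0" --pt "0 0 0" --spin '[0, 0, 0, 0, 0, 0, 0, 0, 0, 0]'

```text
t: 21.7
position: [566.0, 124.6, 26.9]
orientation: [2.466, 1.946, 0.0]
ft_force: [0.1, 0.7, -0.1]
finger_gap: 85.5
grip_force: 0.0
```

Emit:
jog_arm --fingers '[-1, -1, -1, -1, -1, -1, -1, -1, -1, -1]' --pt "0 0 0" --pt "0 0 0.01" --pt "0 0 0.03" --pt "0 0 0.04" --pt "0 0 0.05" --pt "0 0 0.05" --pt "0 -0.03 0.02" --pt "0 -0.05 0" --pt "0 -0.04 0" --pt "0 0 0" --spin '[0, 0, 0, 0, 0, 0, 0, 0, 0, 0]'

```text
t: 22.95
position: [565.9, 2.1, 227.7]
orientation: [2.469, 1.941, 0.001]
ft_force: [-0.3, -0.4, -0.5]
finger_gap: 85.2
grip_force: 0.0
```

```bash
python3 st.py; python3 - <<'E'
from cell import arm
import cv2,numpy as np
a=arm.camera("wrist")["image"];b=arm.camera("side")["image"]
A=cv2.resize(a[0:200,140:340],(400,400));B=cv2.resize(b[200:350,130:280],(400,400))
cv2.imwrite("pics/final.png",np.hstack([A,B]))
E
```

```text
22.95 [565.9   2.1 227.7] yhead -13.6 tilt [ 0.001 -0.001 -1.   ] F [-0.3 -0.4 -0.5] gap 85.2 grip 0.0 q [-0.13  0.42  1.42 -0.    1.31  0.11]
```

View pics/final.png

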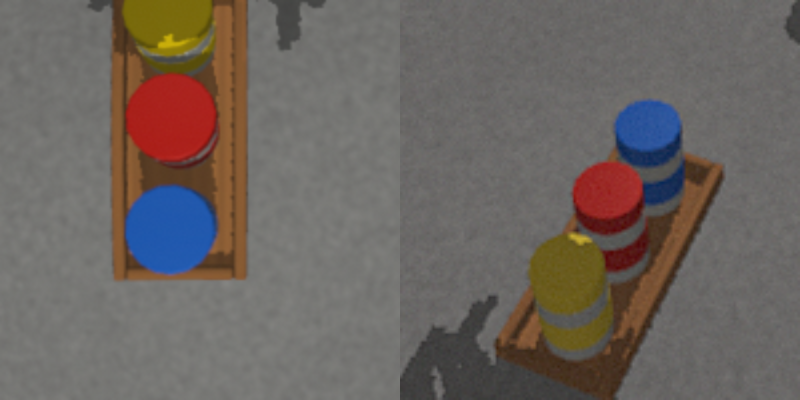

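The three tins stand upright in a row: blue (170,228), red (172,118) and yellow (168,15), with red clear in the gap. Handing in.

```bash
python3 -c "
from cell import arm
print(arm.job_done())"
```

```text
the job is handed in; nothing more can be done
None
```

I slid the blue and yellow tins to opposite ends of the rack, set the leftmost red tin upright in the gap between them, and handed the job in at about 23 s; the last pictures show all three standing in a row, but no verdict was returned.

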